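# Make up two sampling kits

## Task

Make up two sampling kits from the stock standing on the worktop: the pot with the yellow cap and the red bottle go in the blue tray, the pot with the red cap and the amber bottle with the black cap in the orange tray. In each tray stand the pot in the wide recess and the bottle in the narrow one, upright and fully down. Leave the white-capped pot and the sky-blue bottle standing where they are.

Things in the scene. Friction and masses are not known exactly. Their poses are not given: they have to be found in the camera images.
- tray_blue: Blue kit tray, a fixed slab 100 mm (its x) by 210 mm (its y) by 16 mm high, with two round recesses 10 mm deep (floor 6 mm above the worktop, pale pad). The wide recess, 70 mm across, is centred 55 mm from the tray's centre on its +y side; the narrow recess, 52 mm across, 55 mm on its -y side. The origin is the centre of its underside, z up; yaw lies within 0.3 rad of the world's axes, so +y is roughly the robot's left.
- tray_orange: Orange kit tray, a fixed slab 100 mm (its x) by 210 mm (its y) by 16 mm high, with two round recesses 10 mm deep (floor 6 mm above the worktop, pale pad). The wide recess, 70 mm across, is centred 55 mm from the tray's centre on its +y side; the narrow recess, 52 mm across, 55 mm on its -y side. The origin is the centre of its underside, z up; yaw lies within 0.3 rad of the world's axes, so +y is roughly the robot's left.
- pot_yellow_mid (a point): Loose screw-cap specimen pot, upright, with a yellow cap, 48 mm across the cap (the top 14 mm), 44 mm across the clear body below, 56 mm high. The point is its centre, 28 mm above its underside; z is its axis, upward. For the blue tray.
- bottle_red_mid (a point): Loose reagent bottle, upright, red with a white cap and a white and purple label, body 34 mm across, 105 mm high; shoulder and cap narrow above 68 mm. The point is its centre, 52.5 mm above its underside; z is its axis, upward. For the blue tray.
- pot_red_mid (a point): Loose screw-cap specimen pot, upright, with a red cap, 44 mm across the cap (the top 14 mm), 40 mm across the clear body below, 62 mm high. The point is its centre, 31 mm above its underside; z is its axis, upward. For the orange tray.
- bottle_amber_mid (a point): Loose reagent bottle, upright, amber brown with a black cap and an orange-red and white label, body 28 mm across, 90 mm high; shoulder and cap narrow above 58 mm. The point is its centre, 45 mm above its underside; z is its axis, upward. For the orange tray.
- pot_white_mid (a point): Loose screw-cap specimen pot, upright, with a white cap, 48 mm across the cap (the top 14 mm), 44 mm across the clear body below, 56 mm high. The point is its centre, 28 mm above its underside; z is its axis, upward. Not wanted: stays where it stands.
- bottle_sky_mid (a point): Loose reagent bottle, upright, sky blue with a white cap and an orange-red and white label, body 38 mm across, 120 mm high. The point is its centre, 60 mm above its underside; z is its axis, upward. Not wanted: stays where it stands.
Mind the look-alikes: they are no part of the job. What is shaped like the part that bears pot_yellow_mid but turquoise is not meant.

How it is judged:
By the outcome, as a careful person would: the job done as asked, in the order asked, and still so for the second after the job is handed in, with the robot touching nothing.
It also fails if it takes over 109 s, if anything falls off the work surface, if the arm or the gripper's body presses on something with over 40 N, if the wrist force passes 120 N, or if a joint passes its speed limit or range.

## Robot

A 6-joint arm with a two-finger parallel gripper is mounted at the origin on a cart in front of the work surface, level with it; the furniture and walls round the work are solid. World frame = base frame: x ahead of the robot, y to its left, z up, the work surface at z = 0. Lengths are in mm, angles in rad, forces in N, time in s.
With the tool pointing down it reaches from about 400 to 825 mm from the base axis. Payload 7 kg.
Tool frame: the origin (TCP) lies on the centre line of the jaws, within the pads' length; the fingertips stand r.tip_reach ahead of it and the grasp point (between the pads) lies 11 mm behind it (r.tip_reach is the distance from the TCP to the fingertips, in mm); z points along the fingers, y is the line along which they close (so a half turn about z gives the same grasp; the last joint's range is limited). The gripper opens to 88 mm and grips with 3 to 60 N. Pads are 19 mm wide; open, the fingers measure 130 mm over their backs; the gripper's body (78 mm by 193 mm) begins 47 mm behind the grasp point.
Start: joints at [1.586, 0.359, 0.012, 0, -1.224, -0.288], TCP at [181.874, 650.013, 234.561] pointing down, gripper open.
Joint ranges: [-3.07, 3.07], [-1.43, 2.12], [-1.02, 1.25], [-3.03, 1.67], [-3.05, -0], [-3.03, 3.03]. Speed limits (rad/s): [2.39, 2.39, 3.01, 3.14, 3.14, 3.14].

## Interface

Orientations are given as a unit quaternion [w, x, y, z].
In Python, from workcell import r, vision gives the robot as it stands.
- The arm moves only by the tool send_rows, never from a script. Its argument "deltas" is one flat list of numbers, 6 for each row, row after row: the shift along the tool's x, y, z scaled (see below), then the turn, a rotation vector about the tool's x, y, z scaled (see below). In form: [dx, dy, dz, wx, wy, wz, dx, dy, dz, wx, wy, wz, ...]. A call has exactly 8 rows; each row is the pose to reach, as a shift and turn from the pose commanded when the call began, along the tool's axes at that moment; what a row does not reach only later rows make up. The controller multiplies each number of a shift by 500 mm and each number of a turn by 120 degrees. A row lasts 1/12 s, in which the tool goes at most 41.7 mm and 7.16 degrees, less where a joint would pass 70% of its speed; a pose out of reach is approached as far as the arm can. A call with a number of a shift or a turn outside -1 to 1 is refused whole. A call with a gripper value outside its range is refused whole. "claw" is the closure, from -1 (fully open) to 1 (shut), so that 0 is half open, set as the call begins (left out, the last holds). The fingers move at their own pace and stop on an object; "squeeze" is the grip in N (left out, the last holds). Time passes only in rows, so rows that repeat a pose let the fingers close, or fill a call up. It gives the time, the measured TCP pose, the force, the opening and the grip force at its end, in the units of the state.
- r.get_state(): the state, without advancing time (a new reading comes with each control period).
- vision.snapshot(name): name is "scene" or "side" or "wrist"; returns a dict with "color" (480x640x3 uint8, blue, green, red), "range_z" (480x640 float32, mm along the optical axis (not along the pixel's ray), 0 where there is no reading), "camera_matrix" (3x3 intrinsics, pixels), "camera_from_world" (4x4, takes a point from world to camera coordinates). Camera axes: x right, y down, z forward; pixel columns grow to the right and rows downward; lengths in mm; the calibration is good to about 2 mm. A picture is of the moment at which its call begins.
- r.job_done(): hands the job in; it is judged then, once.
The state is a dict: "t": time; "joint_pos": joint angles; "joint_vel": joint speeds; "tau": joint torques, N m; "ee_pos": TCP position; "tool_rot": TCP orientation; "ft_force": force on the tool from outside, world axes, zero at the start; "ft_torque": the same for the moment, N m; "grip_width": finger opening in mm; "gripper_force": force on a finger pad.
Only numpy, scipy, OpenCV 4.12 (cv2) and the standard library are available. Lean on these libraries where they do the work, as an engineer would, in place of code of your own. Each camera call takes 0.05 s, during which the arm holds its last target. There are 200 camera calls.

## Working session

There is one attempt and no reset: what is moved stays moved. The work goes in short steps, Python scripts to look and compute and a tool call to move; the robot and the scene stay as the last step left them, time stands still between calls to the robot, and variables do not carry over. Pictures are saved under pics/ and viewed, at most 14 in all, crops included, and the job is handed in when it is done.

Besides the shell and the picture viewer there is one more tool, called after "Call:" in YAML: its name, and indented under it one key for each argument. send_rows: Moves the arm, as the interface text tells. Its arguments: {"type":"object","properties":{"deltas":{"type":"array","items":{"type":"number"}},"claw":{"type":"number"},"squeeze":{"type":"number"}},"required":["deltas"]}

```bash
ls; mkdir -p pics
python3 - <<'E'
from workcell import r, vision
import cv2,numpy as np,pickle
print(r.get_state(), r.tip_reach)
for n in("scene","side"):
    s=vision.snapshot(n); cv2.imwrite(f"pics/{n}0.png",s["color"]); pickle.dump(s,open(f"{n}0.pkl","wb"))
    T=s["camera_from_world"]; print(n,s["camera_matrix"].tolist(),(-T[:3,:3].T@T[:3,3]).round(), T[2,:3].round(2))
E
```

```text
pics
{'t': 0.0, 'joint_pos': array([ 1.58612534e+00,  3.59381834e-01,  1.10617514e-02, -3.83909844e-04,
       -1.22408946e+00, -2.88082314e-01]), 'joint_vel': array([-0.00182666, -0.00127188,  0.00057777,  0.00067723, -0.00023056,
        0.00075217]), 'tau': array([-4.08408696e-04, -5.82718670e+01,  2.93047410e+01,  6.99748859e+00,
        6.86637824e-03, -1.49787202e-04]), 'ee_pos': array([181.73070207, 649.57959548, 233.62111521]), 'tool_rot': array([ 8.24620797e-04,  9.90705880e-01, -1.36019025e-01, -5.65089982e-05]), 'ft_force': array([ 0.11132853, -0.26359522, -0.20920362]), 'ft_torque': array([-0.02854809,  0.04080389, -0.00390439]), 'gripper_force': 0.0, 'grip_width': 87.42327677532217} 8.0
scene [[498.9446735647469, 0.0, 320.5185855117339], [0.0, 498.9446735647469, 243.8968707269637], [0.0, 0.0, 1.0]] [  45. -682.  645.] [ 0.48  0.67 -0.57]
side [[550.7594719735429, 0.0, 311.8969482352839], [0.0, 550.7594719735429, 235.57715891146916], [0.0, 0.0, 1.0]] [ 291. -852.  853.] [ 0.21  0.73 -0.65]
```

View pics/scene0.png

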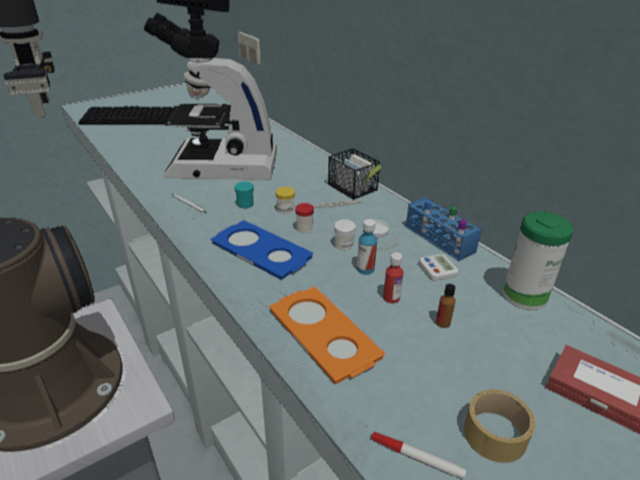

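View pics/side0.png

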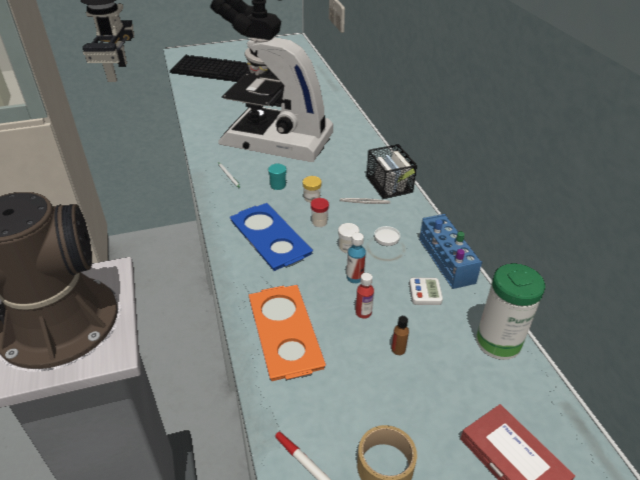

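```bash
cat > h.py <<'E'
import numpy as np, cv2
def cloud(s):
    K,T=s["camera_matrix"],s["camera_from_world"]; z=s["range_z"]
    v,u=np.mgrid[:480,:640]
    P=np.dstack([(u-K[0,2])/K[0,0]*z,(v-K[1,2])/K[1,1]*z,z])
    W=(P-T[:3,3])@T[:3,:3]; W[z==0]=np.nan
    return W
def ray(s,u,v,h):
    K,T=s["camera_matrix"],s["camera_from_world"]
    d=T[:3,:3].T@np.linalg.inv(K)@[u,v,1]; c=-T[:3,:3].T@T[:3,3]
    return c+d*(h-c[2])/d[2]
def tri(obs):
    A=np.zeros((3,3));b=np.zeros(3)
    for s,u,v in obs:
        K,T=s["camera_matrix"],s["camera_from_world"]
        d=T[:3,:3].T@np.linalg.inv(K)@[u,v,1]; d/=np.linalg.norm(d); c=-T[:3,:3].T@T[:3,3]
        M=np.eye(3)-np.outer(d,d); A+=M; b+=M@c
    return np.linalg.solve(A,b)
E
python3 - <<'E'
from h import *; import pickle
S={n:pickle.load(open(n+"0.pkl","rb")) for n in("scene","side")}
seeds=dict(yellow=((285,199),(312,188)),redpot=((305,218),(320,212)),white=((344,237),(348,238)),sky=((367,258),(356,265)),redb=((392,288),(365,300)),amber=((446,315),(400,340)),turq=((244,194),(277,177)))
for k,ss in seeds.items():
    for n,(u,v) in zip(S,ss):
        W=cloud(S[n]); p=np.nanmedian(W[v-2:v+3,u-2:u+3].reshape(-1,3),0)
        m=(np.hypot(W[...,0]-p[0],W[...,1]-p[1])<45)&(W[...,2]>10)&(abs(np.mgrid[:480,:640][1]-u)<16)
        Q=W[m]; top=np.percentile(Q[:,2],98); t=Q[Q[:,2]>top-6]
        print(k,n,p.round(),"top",top.round(1),"c",((t.min(0)+t.max(0))/2).round(1)[:2],np.ptp(t,0).round()[:2],len(t))
for n in S:
    I=cv2.cvtColor(S[n]["color"],cv2.COLOR_BGR2HSV)
    W=cloud(S[n])
    for c,lo,hi in(("blue",(108,180,60),(125,255,255)),("orange",(8,180,120),(18,255,255))):
        m=cv2.inRange(I,lo,hi); 
        cs,h=cv2.findContours(m,cv2.RETR_CCOMP,cv2.CHAIN_APPROX_NONE)
        for i,x in enumerate(cs):
            if h[0][i][3]>=0 and cv2.contourArea(x)>150:
                w=np.array([ray(S[n],*q[0],16) for q in x])
                e=cv2.fitEllipse(w[:,:2].astype(np.float32)); print(n,c,np.round(e[0],1),np.round(e[1],1))
for n,(x,y) in dict(scene=(220,170),side=(250,160)).items():
    pass
a=S["scene"]["color"][165:345,225:475]; cv2.imwrite("pics/crop1.png",cv2.resize(a,None,fx=3.2,fy=3.2,interpolation=cv2.INTER_CUBIC))
E
```

```text
yellow scene [600. 233.  45.] top 58.5 c [609.7 250.3] [50. 50.] 160
yellow side [602. 231.  50.] top 59.3 c [605.  249.7] [48. 51.] 167
redpot scene [590. 132.  43.] top 64.4 c [598.9 148.1] [43. 41.] 165
redpot side [592. 132.  50.] top 65.0 c [594.8 150.7] [43. 47.] 172
white scene [623.  28.  37.] top 58.3 c [636.1  43.4] [47. 47.] 223
white side [625.  24.  49.] top 59.7 c [632.4  43.4] [48. 49.] 210
sky scene [609. -69.  44.] top 121.3 c [618.7 -54.9] [25. 26.] 86
sky side [610. -70.  55.] top 122.1 c [614.2 -52.2] [24. 26.] 87
redb scene [ 590. -166.   38.] top 106.7 c [ 601.4 -155.1] [22. 23.] 83
redb side [ 594. -168.   56.] top 106.5 c [ 598.5 -154.2] [21. 21.] 84
amber scene [ 625. -273.   34.] top 91.7 c [ 631.3 -263.4] [17. 17.] 73
amber side [ 625. -274.   46.] top 91.7 c [ 629.5 -261.5] [17. 21.] 73
turq scene [530. 313.  44.] top 59.0 c [538.3 328.1] [45. 46.] 154
turq side [531. 312.  43.] top 59.4 c [533.8 331.6] [45. 49.] 151
scene blue [483.   71.7] [53.2 56.3]
scene blue [452.1 176.5] [72.6 73.7]
scene orange [ 430.6 -218.2] [52.6 55.4]
scene orange [ 432.3 -109.2] [70.2 73.4]
side blue [482.8  74.5] [55.2 57.6]
side blue [451.4 179.5] [73.3 75.5]
side orange [ 430.9 -216.6] [53.6 57. ]
side orange [ 432.3 -107.3] [71.5 75.2]
```

View pics/crop1.png

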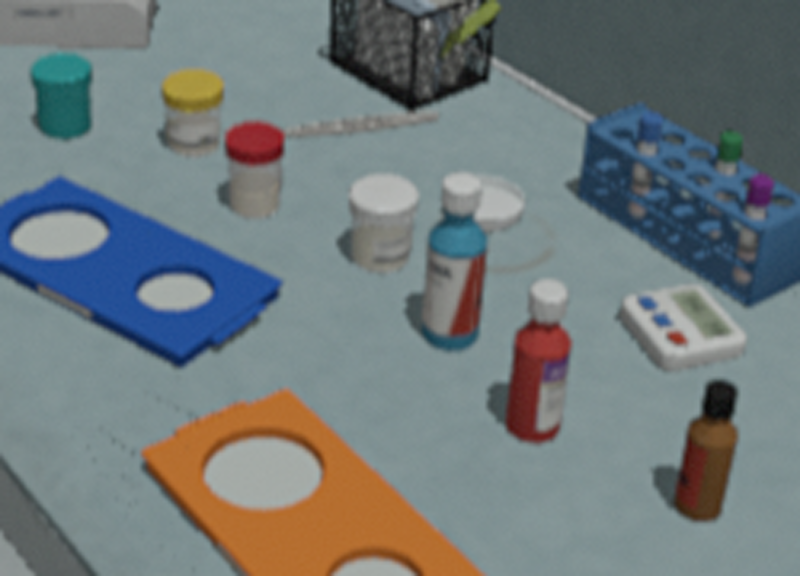

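Run:
```python
from h import *; import pickle
for n in("scene","side"):
    W=cloud(pickle.load(open(n+"0.pkl","rb"))).reshape(-1,3)
    for a in range(300,1000,100):
        q=W[(W[:,1]>a)&(W[:,1]<a+100)&(W[:,2]>80)&(W[:,0]>50)&(W[:,2]<800)]
        q2=q[q[:,0]>260]
        if len(q2): print(n,a,len(q2),np.percentile(q2[:,0],[0,1,5,50,100]).round(), q2[:,2].max().round())
```

```text
scene 300 3516 [777. 847. 898. 901. 907.] 453.0
scene 400 4986 [520. 554. 591. 899. 908.] 454.0
scene 500 8266 [442. 464. 490. 590. 907.] 451.0
scene 600 2922 [445. 452. 479. 900. 908.] 442.0
scene 700 1645 [895. 897. 898. 902. 908.] 402.0
scene 800 1446 [889. 891. 894. 902. 909.] 389.0
scene 900 1000 [888. 890. 891. 900. 910.] 376.0
side 300 2592 [773. 812. 894. 897. 901.] 454.0
side 400 3873 [511. 546. 590. 712. 902.] 429.0
side 500 6583 [437. 460. 486. 588. 900.] 405.0
side 600 1994 [442. 448. 467. 895. 901.] 405.0
side 700 882 [891. 892. 893. 896. 901.] 334.0
side 800 738 [883. 885. 887. 895. 901.] 304.0
side 900 486 [881. 884. 885. 893. 900.] 275.0
```

Call:
send_rows:
  deltas: [0.053,0.05,0,0,0,0.05,0.105,0.1,0,0,0,0.1,0.158,0.15,0,0,0,0.15,0.21,0.2,0,0,0,0.2,0.263,0.25,0,0,0,0.25,0.315,0.3,0,0,0,0.3,0.368,0.35,0,0,0,0.36,0.42,0.4,0,0,0,0.41]
  claw: -1
  squeeze: 20

```text
t: 0.77
ee_pos: [330.7, 399.0, 234.4]
tool_rot: [0.0, 0.843, -0.539, -0.0]
ft_force: [0.8, 1.4, -1.2]
grip_width: 87.8
gripper_force: 0.0
```

Call:
send_rows:
  deltas: [0.076,0.003,0,0,0,0.026,0.153,0.005,0,0,0,0.052,0.229,0.008,0,0,0,0.078,0.305,0.01,0,0,0,0.104,0.34,-0.06,0,0,0,0.13,0.38,-0.13,0,0,0,0.156,0.42,-0.2,0,0,0,0.182,0.45,-0.27,0,0,0,0.207]

```text
t: 1.43
ee_pos: [550.0, 253.3, 234.5]
tool_rot: [-0.0, 0.708, -0.706, -0.0]
ft_force: [-1.1, 0.8, 0.2]
grip_width: 87.9
gripper_force: 0.0
```

Run:
```python
from workcell import r, vision
from h import *
s=vision.snapshot("wrist"); cv2.imwrite("pics/w1.png",s["color"])
T=s["camera_from_world"]; print((-T[:3,:3].T@T[:3,3]).round(), T[:3,:3].round(2),s["camera_matrix"][0,0])
st=r.get_state();print(st["ee_pos"],st["tool_rot"],st["joint_pos"])
```

```text
[551. 187. 385.] [[-1.   -0.   -0.  ]
 [-0.    0.97  0.24]
 [-0.    0.24 -0.97]] 371.20031428019195
[555.37703418 254.03018159 232.82885644] [-5.42036407e-04 -7.06443964e-01  7.07768007e-01 -1.03901764e-03] [ 0.74980405  0.25522721 -0.13989242  0.0022899  -1.17668904 -0.75255688]
```

View pics/w1.png

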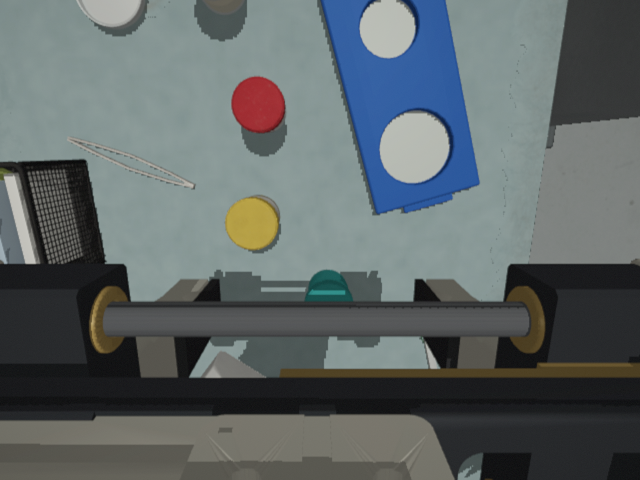

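```bash
cat > w.py <<'E'
from workcell import r, vision
from h import *
import pickle,sys
def blobs(lst,save=None):
    s=vision.snapshot("wrist"); I=cv2.cvtColor(s["color"],cv2.COLOR_BGR2HSV); W=cloud(s)
    if save: cv2.imwrite(f"pics/{save}.png",s["color"])
    S={n:pickle.load(open(n+"0.pkl","rb")) for n in("scene","side")}
    for name,lo,hi,h,hole in lst:
        m=cv2.inRange(I,lo,hi)
        if lo[0]==0: m|=cv2.inRange(I,(172,lo[1],lo[2]),(180,255,255))
        cs,hh=cv2.findContours(m,cv2.RETR_CCOMP,cv2.CHAIN_APPROX_NONE)
        for i,x in enumerate(cs):
            if (hh[0][i][3]>=0)==hole and cv2.contourArea(x)>300:
                w=np.array([ray(s,*q[0],h) for q in x])[:,:2].astype(np.float32)
                e=cv2.fitEllipse(w); M=cv2.moments(x); u,v=M["m10"]/M["m00"],M["m01"]/M["m00"]
                zz=W[int(v)-3:int(v)+4,int(u)-3:int(u)+4,2]
                print(name,"px",round(u),round(v),"xy",np.round(e[0],1),"d",np.round(e[1],1),"depth z",np.nanmedian(zz).round(1))
    st=r.get_state(); print("tcp",st["ee_pos"].round(1),st["t"],st["grip_width"])
Y=("yellow",(20,120,80),(35,255,255),56,False); R=("red",(0,150,80),(6,255,255),62,False)
B=("blue",(105,180,60),(125,255,255),16,True); O=("orange",(8,180,120),(18,255,255),16,True)
E
python3 - <<'E'
from w import *
blobs([Y,R,B])
S={n:pickle.load(open(n+"0.pkl","rb")) for n in("scene","side")}
E
```

```text
yellow px 537 320 xy [359.6 344.9] d [36.3 71. ] depth z 310.5
yellow px 100 321 xy [757.8 345.3] d [29.4 65.8] depth z 310.3
yellow px 258 223 xy [609.3 251.3] d [46.3 47.7] depth z 56.0
red px 264 104 xy [599.3 151.2] d [41.6 42.7] depth z 61.8
tcp [552.1 253.9 232.2] 1.5333 87.69695063531947
```

Call:
send_rows:
  deltas: [0.003,-0.06,0,0,0,0,0.006,-0.113,0,0,0,0,0.006,-0.113,0.07,0,0,0,0.006,-0.113,0.14,0,0,0,0.006,-0.113,0.21,0,0,0,0.006,-0.113,0.28,0,0,0,0.006,-0.113,0.34,0,0,0,0.006,-0.113,0.396,0,0,0]

```text
t: 2.2
ee_pos: [603.6, 251.4, 34.2]
tool_rot: [0.001, 0.709, -0.705, -0.0]
ft_force: [-0.5, -0.0, 0.4]
grip_width: 87.7
gripper_force: 0.0
```

Call:
send_rows:
  deltas: [0,0,0,0,0,0,0,0,0,0,0,0,0,0,0,0,0,0,0,0,0,0,0,0,0,0,0,0,0,0,0,0,0,0,0,0,0,0,0,0,0,0,0,0,0,0,0,0]
  claw: 1
  squeeze: 20

```text
t: 2.87
ee_pos: [605.3, 252.4, 38.0]
tool_rot: [-0.001, 0.709, -0.705, 0.0]
ft_force: [-1.9, -0.0, 7.0]
grip_width: 47.4
gripper_force: 20.0
```

Call:
send_rows:
  deltas: [0,0,-0.06,0,0,0,0,0,-0.12,0,0,0,0.029,0.062,-0.12,0,0,0,0.058,0.124,-0.12,0,0,0,0.087,0.186,-0.12,0,0,0,0.116,0.248,-0.12,0,0,0,0.145,0.31,-0.12,0,0,0,0.145,0.31,-0.12,0,0,0]

```text
t: 3.53
ee_pos: [444.2, 174.7, 96.2]
tool_rot: [0.002, 0.709, -0.706, -0.001]
ft_force: [-1.1, -0.6, -1.9]
grip_width: 47.0
gripper_force: 20.0
```

Run:
```python
from w import *
B=("blue",(100,120,40),(130,255,255),16,True)
blobs([B,Y],"w2")
```

```text
blue px 248 98 xy [485.2  79.8] d [50.2 50.2] depth z 6.8
yellow px 374 363 xy [431.  224.5] d [ 25.1 281.2] depth z 0.0
yellow px 439 319 xy [377.5 200.1] d [12.2 39.5] depth z 172.5
yellow px 195 319 xy [511.3 200.6] d [11.7 39.9] depth z 172.5
yellow px 317 282 xy [444.6 178. ] d [25.7 64.6] depth z 114.6
tcp [447.2 176.8  97. ] 3.5833 47.840583436895535
```

View pics/w2.png

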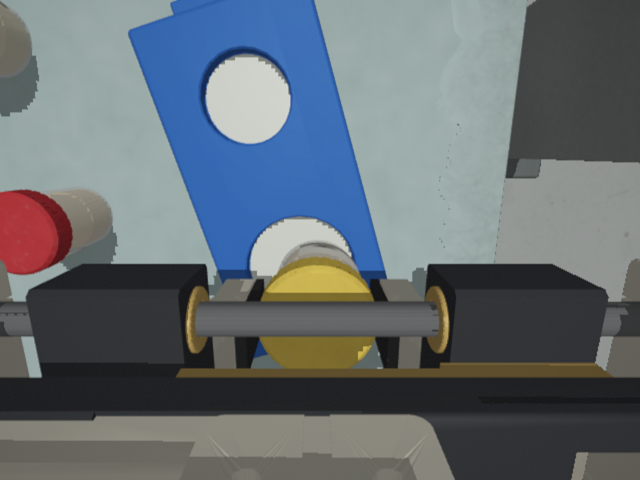

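Call:
send_rows:
  deltas: [0,0,0,0,0,0,0,0,0,0,0,0,0,0,0,0,0,0,0,0,0,0,0,0,0,0,0,0,0,0,0,0,0,0,0,0,0,0,0,0,0,0,0,0,0,0,0,0]

```text
t: 4.25
ee_pos: [450.1, 178.5, 96.4]
tool_rot: [0.0, 0.709, -0.705, -0.0]
ft_force: [0.2, 0.3, -0.3]
grip_width: 47.5
gripper_force: 20.0
```

Run:
```python
from w import *
s=vision.snapshot("wrist"); I=s["color"]; st=r.get_state(); T=s["camera_from_world"]
print(st["ee_pos"],(-T[:3,:3].T@T[:3,3]).round(1),s["camera_matrix"][:2,2],st["ft_force"])
m=((I.min(2)>170)*255).astype(np.uint8)
for x in cv2.findContours(m,0,1)[0]:
    if cv2.contourArea(x)>800:
        a,b,w,h=cv2.boundingRect(x); print("white",a,b,w,h)
        if b<70:
            w6=np.array([ray(s,*q[0],6) for q in x])[:,:2].astype(np.float32); print(cv2.fitEllipse(w6))
            c=w6[:,1].argmax(); print("y range",w6[:,1].min(),w6[:,1].max(),"x",w6[:,0].min(),w6[:,0].max())
        else: print([ray(s,a+k*w,262,6).round(1)[:2] for k in(0,1)], ray(s,a+w/2,b,6).round(1)[:2])
```

```text
[450.07152115 178.53045211  96.44576257] [451.2 112.5 246.9] [316.65031444 244.06532592] [-0.49486074 -0.17982911  0.0595962 ]
white 260 214 101 62
[array([489.1, 185.9]), array([420.7, 185.4])] [455.  152.8]
white 217 49 83 88
((487.171875, 79.2306137084961), (48.88246536254883, 50.09412384033203), 64.2905044555664)
y range 54.420532 103.8817 x 462.11646 512.07336
```

Call:
send_rows:
  deltas: [-0.006,-0.005,0,0,0,0,-0.012,-0.01,0.02,0,0,0,-0.012,-0.01,0.045,0,0,0,-0.012,-0.01,0.07,0,0,0,-0.012,-0.01,0.09,0,0,0,-0.012,-0.01,0.107,0,0,0,-0.012,-0.01,0.107,0,0,0,-0.012,-0.01,0.107,0,0,0]

```text
t: 4.97
ee_pos: [455.0, 184.6, 42.2]
tool_rot: [0.0, 0.709, -0.705, 0.0]
ft_force: [0.8, 0.2, 0.3]
grip_width: 47.2
gripper_force: 20.0
```

Call:
send_rows:
  deltas: [0,0,0,0,0,0,0,0,0,0,0,0,0,0,0,0,0,0,0,0,0,0,0,0,0,0,0,0,0,0,0,0,0,0,0,0,0,0,0,0,0,0,0,0,0,0,0,0]
  claw: -1

```text
t: 5.63
ee_pos: [455.0, 184.6, 43.1]
tool_rot: [-0.0, 0.709, -0.705, -0.0]
ft_force: [0.7, -0.1, -0.7]
grip_width: 87.0
gripper_force: 0.0
```

Call:
send_rows:
  deltas: [0,0,-0.08,0,0,0,0,0,-0.16,0,0,0,0,0,-0.24,0,0,0,0,0,-0.314,0,0,0,0.07,-0.04,-0.314,0,0,0,0.14,-0.08,-0.314,0,0,0,0.21,-0.12,-0.314,0,0,0,0.28,-0.16,-0.314,0,0,0]

```text
t: 6.3
ee_pos: [536.4, 43.8, 200.7]
tool_rot: [-0.001, 0.71, -0.705, 0.0]
ft_force: [1.5, 1.1, -0.3]
grip_width: 87.9
gripper_force: 0.0
```

Call:
send_rows:
  deltas: [0.07,-0.043,0,0,0,0,0.14,-0.086,0,0,0,0,0.21,-0.13,0,0,0,0,0.21,-0.13,0,0,0,0,0.21,-0.13,0,0,0,0,0.21,-0.13,0,0,0,0,0.21,-0.13,0,0,0,0,0.21,-0.13,0,0,0,0]

```text
t: 6.97
ee_pos: [601.1, -58.5, 200.4]
tool_rot: [-0.0, 0.71, -0.705, 0.0]
ft_force: [-0.1, -0.2, 0.1]
grip_width: 87.6
gripper_force: 0.0
```

Run:
```python
from w import *
s=vision.snapshot("wrist"); pickle.dump(s,open("w3.pkl","wb")); cv2.imwrite("pics/w3.png",s["color"])
W=cloud(s); print(r.get_state()["ee_pos"])
for n,p,h in(("redb",(600,-154),105),("amber",(630,-262),90)):
    m=(np.hypot(W[...,0]-p[0],W[...,1]-p[1])<30)&(W[...,2]>h-12)
    t=W[m]
    if len(t): print(n,((t.min(0)+t.max(0))/2).round(1),np.ptp(t,0).round(1),t.max(0)[2],len(t))
```

```text
[601.13599506 -58.48056258 200.45157263]
redb [ 601.7 -153.8  100.8] [21.3 21.8 15. ] 108.33987603337039 1056
```

View pics/w3.png

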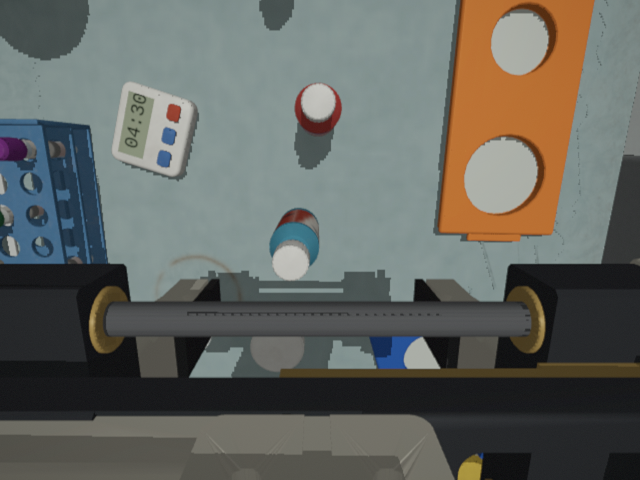

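Call:
send_rows:
  deltas: [0.07,-0.001,0,0,0,0,0.14,-0.001,0,0,0,0,0.191,-0.001,0,0,0,0,0.191,-0.001,0.06,0,0,0,0.191,-0.001,0.13,0,0,0,0.191,-0.001,0.2,0,0,0,0.191,-0.001,0.26,0,0,0,0.191,-0.001,0.297,0,0,0]

```text
t: 7.68
ee_pos: [600.7, -154.0, 48.6]
tool_rot: [0.001, 0.709, -0.705, -0.001]
ft_force: [-0.3, 0.1, -0.9]
grip_width: 87.7
gripper_force: 0.0
```

Call:
send_rows:
  deltas: [0,0,0,0,0,0,0,0,0,0,0,0,0,0,0,0,0,0,0,0,0,0,0,0,0,0,0,0,0,0,0,0,0,0,0,0,0,0,0,0,0,0,0,0,0,0,0,0]
  claw: 1
  squeeze: 25

```text
t: 8.35
ee_pos: [602.7, -155.1, 52.1]
tool_rot: [-0.0, 0.709, -0.705, 0.0]
ft_force: [0.2, -0.4, 0.2]
grip_width: 40.2
gripper_force: 0.0
```

Fingers are still closing; wait one more call.

Call:
send_rows:
  deltas: [0,0,0,0,0,0,0,0,0,0,0,0,0,0,0,0,0,0,0,0,0,0,0,0,0,0,0,0,0,0,0,0,0,0,0,0,0,0,0,0,0,0,0,0,0,0,0,0]

```text
t: 9.02
ee_pos: [602.5, -155.2, 51.7]
tool_rot: [0.0, 0.709, -0.705, 0.0]
ft_force: [-0.9, -0.5, 5.0]
grip_width: 33.1
gripper_force: 24.9
```

Call:
send_rows:
  deltas: [0,0,-0.075,0,0,0,0,0,-0.15,0,0,0,0,0,-0.225,0,0,0,0,0,-0.3,0,0,0,-0.067,0.033,-0.3,0,0,0,-0.134,0.066,-0.3,0,0,0,-0.2,0.1,-0.3,0,0,0,-0.268,0.131,-0.3,0,0,0]

```text
t: 9.68
ee_pos: [534.8, -20.5, 201.1]
tool_rot: [-0.0, 0.709, -0.706, -0.0]
ft_force: [1.0, 0.8, -0.9]
grip_width: 32.9
gripper_force: 24.9
```

Call:
send_rows:
  deltas: [-0.067,0.033,0,0,0,0,-0.134,0.066,0,0,0,0,-0.2,0.1,0,0,0,0,-0.2,0.1,0.04,0,0,0,-0.2,0.1,0.08,0,0,0,-0.2,0.1,0.12,0,0,0,-0.2,0.1,0.16,0,0,0,-0.2,0.1,0.16,0,0,0]

```text
t: 10.35
ee_pos: [482.9, 77.5, 117.8]
tool_rot: [0.003, 0.709, -0.705, -0.001]
ft_force: [-1.3, 0.8, -1.3]
grip_width: 33.3
gripper_force: 24.9
```

Run:
```python
from w import *
s=vision.snapshot("scene"); cv2.imwrite("pics/s2.png",cv2.resize(s["color"][150:350,180:440],None,fx=3,fy=3,interpolation=2)); print(r.get_state()["ee_pos"])
# orange holes from w3: pad contours at z=6
s=pickle.load(open("w3.pkl","rb")); I=s["color"]
m=((I.min(2)>170)*255).astype(np.uint8)
for x in cv2.findContours(m,0,1)[0]:
    if cv2.contourArea(x)>800 and cv2.boundingRect(x)[0]>430:
        w6=np.array([ray(s,*q[0],6) for q in x])[:,:2].astype(np.float32); print(cv2.boundingRect(x),cv2.fitEllipse(w6))
```

```text
[484.10149539  77.61658456 119.79965518]
```

View pics/s2.png

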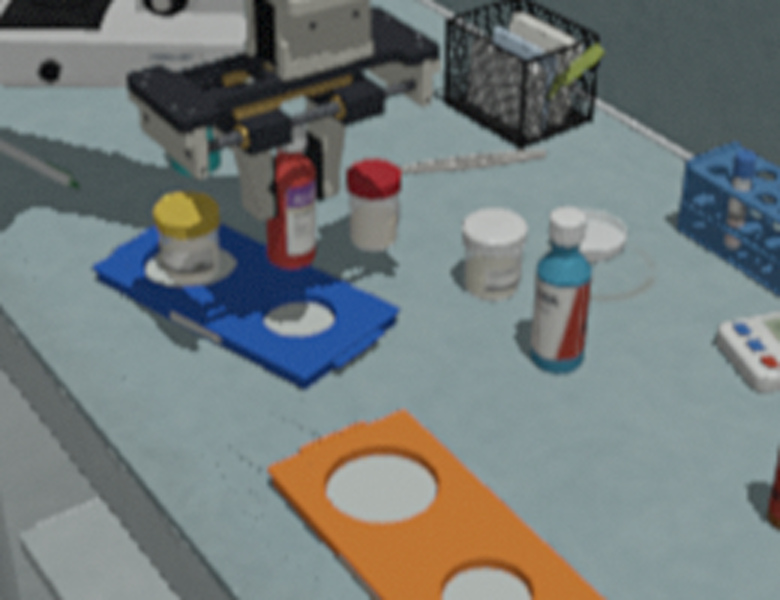

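Call:
send_rows:
  deltas: [0,0,0,0,0,0,0,0,0.02,0,0,0,0,0,0.045,0,0,0,0,0,0.07,0,0,0,0,0,0.095,0,0,0,0,0,0.115,0,0,0,0,0,0.127,0,0,0,0,0,0.127,0,0,0]

```text
t: 11.07
ee_pos: [485.5, 78.1, 57.7]
tool_rot: [0.0, 0.709, -0.705, -0.0]
ft_force: [-0.1, -0.1, -1.2]
grip_width: 33.3
gripper_force: 25.0
```

Call:
send_rows:
  deltas: [0,0,0,0,0,0,0,0,0,0,0,0,0,0,0,0,0,0,0,0,0,0,0,0,0,0,0,0,0,0,0,0,0,0,0,0,0,0,0,0,0,0,0,0,0,0,0,0]
  claw: -1

```text
t: 11.73
ee_pos: [485.6, 78.2, 58.1]
tool_rot: [-0.0, 0.709, -0.705, 0.0]
ft_force: [-0.1, 0.6, 0.5]
grip_width: 80.6
gripper_force: 0.0
```

Call:
send_rows:
  deltas: [0,0,-0.075,0,0,0,0,0,-0.15,0,0,0,0,0,-0.225,0,0,0,0,0,-0.28,0,0,0,-0.04,-0.06,-0.28,0,0,0,-0.08,-0.12,-0.28,0,0,0,-0.11,-0.18,-0.28,0,0,0,-0.146,-0.224,-0.28,0,0,0]

```text
t: 12.4
ee_pos: [599.1, 152.5, 198.3]
tool_rot: [-0.0, 0.709, -0.705, 0.0]
ft_force: [0.8, 0.0, 0.1]
grip_width: 87.4
gripper_force: 0.0
```

Call:
send_rows:
  deltas: [0,0,0,0,0,0,0,0,0,0,0,0,0,0,0,0,0,0,0,0,0,0,0,0,0,0,0,0,0,0,0,0,0,0,0,0,0,0,0,0,0,0,0,0,0,0,0,0]

```text
t: 13.07
ee_pos: [597.0, 151.7, 198.4]
tool_rot: [-0.0, 0.709, -0.705, 0.0]
ft_force: [0.0, -0.2, 0.6]
grip_width: 87.7
gripper_force: 0.0
```

Run:
```python
from w import *
print(r.get_state()["ee_pos"])
for n in("scene","side"):
    W=cloud(vision.snapshot(n))
    for k,p,h in(("yellow in tray",(455,184),62),("redb in tray",(486,79),111),("redpot",(597,150),62)):
        m=(np.hypot(W[...,0]-p[0],W[...,1]-p[1])<32)&(W[...,2]>h-12)&(W[...,2]<h+15); t=W[m]
        if len(t): print(n,k,"top",np.percentile(t[:,2],98).round(1),((t.min(0)+t.max(0))/2)[:2].round(1),np.ptp(t,0).round())
    
s=pickle.load(open("w3.pkl","rb")); I=s["color"]; print(I[176,501],I[42,520])
m=((I.min(2)>130)*255).astype(np.uint8)
for x in cv2.findContours(m,0,1)[0]:
    b=cv2.boundingRect(x)
    if cv2.contourArea(x)>800 and 430<b[0]<560:
        w6=np.array([ray(s,*q[0],6) for q in x])[:,:2].astype(np.float32); print(b,cv2.fitEllipse(w6))
```

```text
[597.04254724 151.71556716 198.446186  ]
scene yellow in tray top 64.9 [454.6 183.5] [48. 53. 16.]
scene redb in tray top 113.3 [485.3  76.9] [22. 22. 15.]
scene redpot top 65.0 [598.6 148.5] [43. 43. 15.]
side yellow in tray top 65.4 [451.  183.1] [47. 52. 16.]
side redb in tray top 114.2 [482.1  78.5] [23. 24. 16.]
side redpot top 65.1 [595.1 149.5] [43. 46. 17.]
[168 176 171] [167 174 171]
(484, 240, 37, 60) ((422.9970703125, -21.444255828857422), (30.262632369995117, 65.60771179199219), 1.4183045625686646)
(464, 137, 73, 76) ((434.55255126953125, -103.08013153076172), (65.30525207519531, 66.65901184082031), 7.186662197113037)
(491, 13, 57, 62) ((432.7911682128906, -213.78688049316406), (45.454498291015625, 49.027503967285156), 45.00284194946289)
```

Call:
send_rows:
  deltas: [0.003,-0.001,0.07,0,0,0,0.003,-0.001,0.14,0,0,0,0.003,-0.001,0.21,0,0,0,0.003,-0.001,0.27,0,0,0,0.003,-0.001,0.311,0,0,0,0.003,-0.001,0.311,0,0,0,0.003,-0.001,0.311,0,0,0,0.003,-0.001,0.311,0,0,0]

```text
t: 13.83
ee_pos: [598.7, 150.8, 44.0]
tool_rot: [-0.001, 0.709, -0.705, 0.0]
ft_force: [-0.5, -0.0, 0.2]
grip_width: 87.8
gripper_force: 0.0
```

Call:
send_rows:
  deltas: [0,0,0,0,0,0,0,0,0,0,0,0,0,0,0,0,0,0,0,0,0,0,0,0,0,0,0,0,0,0,0,0,0,0,0,0,0,0,0,0,0,0,0,0,0,0,0,0]
  claw: 1
  squeeze: 20

```text
t: 14.5
ee_pos: [597.8, 150.4, 42.6]
tool_rot: [-0.0, 0.709, -0.705, 0.0]
ft_force: [0.7, -0.3, 0.6]
grip_width: 43.2
gripper_force: 20.0
```

Call:
send_rows:
  deltas: [0,0,0,0,0,0,0,0,0,0,0,0,0,0,0,0,0,0,0,0,0,0,0,0,0,0,0,0,0,0,0,0,0,0,0,0,0,0,0,0,0,0,0,0,0,0,0,0]

```text
t: 15.17
ee_pos: [597.7, 150.4, 42.6]
tool_rot: [-0.0, 0.709, -0.705, 0.0]
ft_force: [0.5, 0.2, 1.1]
grip_width: 43.6
gripper_force: 20.0
```

Call:
send_rows:
  deltas: [0,0,-0.075,0,0,0,0,0,-0.15,0,0,0,0,0,-0.225,0,0,0,0,0,-0.3,0,0,0,0.06,0.04,-0.3,0,0,0,0.12,0.08,-0.3,0,0,0,0.18,0.12,-0.3,0,0,0,0.24,0.16,-0.3,0,0,0]

```text
t: 15.83
ee_pos: [517.0, 28.9, 192.4]
tool_rot: [-0.0, 0.709, -0.705, -0.0]
ft_force: [0.5, -0.3, 0.1]
grip_width: 43.3
gripper_force: 20.0
```

Call:
send_rows:
  deltas: [0.06,0.04,0,0,0,0,0.12,0.08,0,0,0,0,0.18,0.12,0,0,0,0,0.24,0.15,0,0,0,0,0.268,0.166,0.05,0,0,0,0.268,0.166,0.11,0,0,0,0.268,0.166,0.17,0,0,0,0.268,0.166,0.2,0,0,0]

```text
t: 16.5
ee_pos: [434.0, -105.1, 89.9]
tool_rot: [0.001, 0.708, -0.706, -0.001]
ft_force: [-0.3, 0.2, -1.1]
grip_width: 43.3
gripper_force: 20.0
```

Call:
send_rows:
  deltas: [0,0,0,0,0,0,0,0,0,0,0,0,0,0,0,0,0,0,0,0,0,0,0,0,0,0,0,0,0,0,0,0,0,0,0,0,0,0,0,0,0,0,0,0,0,0,0,0]

```text
t: 17.17
ee_pos: [436.3, -104.5, 92.9]
tool_rot: [-0.0, 0.709, -0.705, 0.0]
ft_force: [-0.4, -0.5, -0.5]
grip_width: 43.4
gripper_force: 20.0
```

Run:
```python
from w import *
s=vision.snapshot("wrist"); I=s["color"]; cv2.imwrite("pics/w4.png",I); print(r.get_state()["ee_pos"])
m=((I.min(2)>140)*255).astype(np.uint8)
for x in cv2.findContours(m,0,1)[0]:
    b=cv2.boundingRect(x)
    if cv2.contourArea(x)>800 and b[1]+b[3]<300:
        w6=np.array([ray(s,*q[0],6) for q in x])[:,:2].astype(np.float32); print(b,cv2.fitEllipse(w6),w6.min(0),w6.max(0))
```

```text
[ 436.28580354 -104.49613494   92.83312739]
(267, 204, 104, 74) ((435.96929931640625, -110.67931365966797), (50.39712142944336, 68.70855712890625), 95.1687240600586) [ 401.46713 -137.26138] [470.08658 -87.59827]
(280, 33, 86, 88) ((434.2602844238281, -212.86656188964844), (48.4326286315918, 50.51874542236328), 84.92058563232422) [ 409.08704 -236.35466] [ 459.55762 -188.53444]
(401, 0, 148, 281) ((347.63055419921875, -174.68765258789062), (81.76129150390625, 171.36956787109375), 178.08604431152344) [ 296.87817 -253.82156] [380.60617 -86.08978]
```

View pics/w4.png

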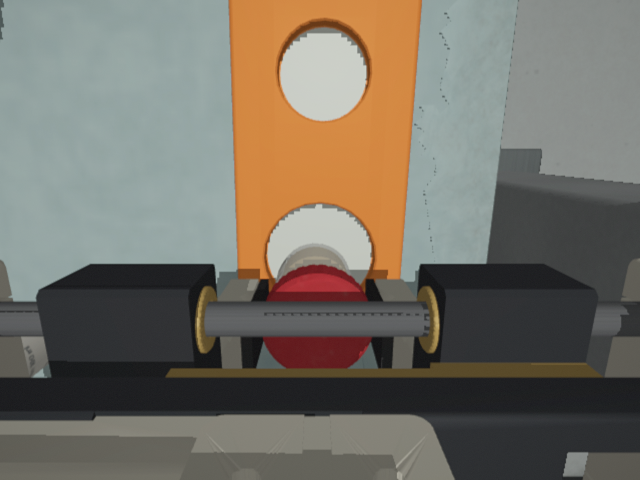

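Call:
send_rows:
  deltas: [-0.004,0,0,0,0,0,-0.004,0,0.02,0,0,0,-0.004,0,0.04,0,0,0,-0.004,0,0.06,0,0,0,-0.004,0,0.08,0,0,0,-0.004,0,0.088,0,0,0,-0.004,0,0.088,0,0,0,-0.004,0,0.088,0,0,0]

```text
t: 17.88
ee_pos: [436.2, -102.5, 48.6]
tool_rot: [0.0, 0.709, -0.705, -0.0]
ft_force: [-0.0, -0.2, 0.1]
grip_width: 43.1
gripper_force: 20.0
```

Call:
send_rows:
  deltas: [0,0,0,0,0,0,0,0,0,0,0,0,0,0,0,0,0,0,0,0,0,0,0,0,0,0,0,0,0,0,0,0,0,0,0,0,0,0,0,0,0,0,0,0,0,0,0,0]
  claw: -1

```text
t: 18.55
ee_pos: [436.2, -102.5, 48.6]
tool_rot: [-0.0, 0.709, -0.705, 0.0]
ft_force: [-0.1, -0.2, -1.0]
grip_width: 86.3
gripper_force: 0.0
```

Call:
send_rows:
  deltas: [0,0,-0.075,0,0,0,0,0,-0.15,0,0,0,0,0,-0.225,0,0,0,0.02,-0.06,-0.28,0,0,0,0.05,-0.13,-0.28,0,0,0,0.08,-0.2,-0.28,0,0,0,0.1,-0.27,-0.28,0,0,0,0.13,-0.34,-0.28,0,0,0]

```text
t: 19.22
ee_pos: [608.1, -167.0, 188.7]
tool_rot: [-0.0, 0.709, -0.705, 0.0]
ft_force: [0.1, 1.2, 1.0]
grip_width: 87.6
gripper_force: 0.0
```

Call:
send_rows:
  deltas: [0.014,-0.048,0,0,0,0,0.014,-0.048,0,0,0,0,0.014,-0.048,0,0,0,0,0.014,-0.048,0,0,0,0,0.014,-0.048,0,0,0,0,0.014,-0.048,0,0,0,0,0.014,-0.048,0,0,0,0,0.014,-0.048,0,0,0,0]

```text
t: 19.88
ee_pos: [630.3, -173.2, 189.2]
tool_rot: [-0.0, 0.709, -0.705, 0.0]
ft_force: [0.3, 0.2, -0.7]
grip_width: 87.8
gripper_force: 0.0
```

Run:
```python
from w import *
s=vision.snapshot("wrist"); cv2.imwrite("pics/w5.png",s["color"])
W=cloud(s); print(r.get_state()["ee_pos"])
p=(630,-262)
m=(np.hypot(W[...,0]-p[0],W[...,1]-p[1])<30)&(W[...,2]>78); t=W[m]
print(((t.min(0)+t.max(0))/2).round(1),np.ptp(t,0).round(1),t.max(0)[2],len(t))
```

```text
[ 630.36806904 -173.19797481  189.14013656]
[ 633.2 -261.7   85.4] [17.7 17.5 13.7] 92.24213662435734 673
```

View pics/w5.png

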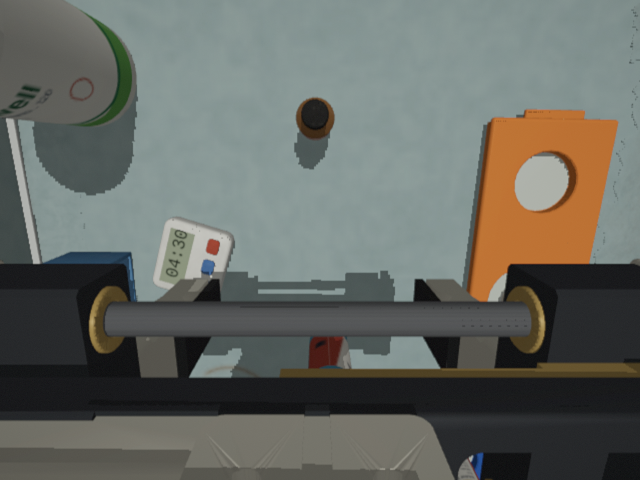

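Run:
```python
from h import *; import pickle
from workcell import vision
for s in (vision.snapshot("wrist"),vision.snapshot("scene"),vision.snapshot("side")):
    W=cloud(s).reshape(-1,3); q=W[(W[:,0]>660)&(W[:,0]<880)&(W[:,2]>30)&(W[:,2]<260)&(W[:,1]<-200)&(W[:,1]>-450)]
    print(np.percentile(q,[0,1,50,100],axis=0).round())
```

```text
[[ 661. -337.   30.]
 [ 678. -329.   32.]
 [ 786. -284.  102.]
 [ 829. -202.  260.]]
[[ 676. -450.   30.]
 [ 693. -445.   31.]
 [ 793. -317.  127.]
 [ 870. -201.  260.]]
[[ 662. -450.   30.]
 [ 690. -444.   31.]
 [ 801. -321.  140.]
 [ 865. -201.  260.]]
```

Run:
```python
from h import *
from workcell import vision
for n in("wrist","scene","side"):
    W=cloud(vision.snapshot(n)).reshape(-1,3); q=W[(W[:,0]>660)&(W[:,0]<860)&(W[:,2]>90)&(W[:,2]<170)&(W[:,1]<-250)&(W[:,1]>-420)]
    i=np.argsort(q[:,0])[::max(1,len(q)//12)][:4]; print(n,len(q),q[i].round().tolist(),q[:,1].min().round(),q[:,1].max().round())
```

```text
wrist 7315 [[782.0, -300.0, 116.0], [783.0, -296.0, 130.0], [783.0, -295.0, 137.0], [784.0, -294.0, 140.0]] -325.0 -257.0
scene 1870 [[778.0, -302.0, 101.0], [783.0, -300.0, 149.0], [784.0, -299.0, 137.0], [785.0, -316.0, 140.0]] -346.0 -263.0
side 1632 [[778.0, -301.0, 162.0], [781.0, -290.0, 143.0], [782.0, -289.0, 115.0], [783.0, -285.0, 108.0]] -344.0 -271.0
```

Call:
send_rows:
  deltas: [0.07,-0.003,0,0,0,0,0.14,-0.003,0,0,0,0,0.178,-0.003,0.02,0,0,0,0.178,-0.003,0.08,0,0,0,0.178,-0.003,0.15,0,0,0,0.178,-0.003,0.22,0,0,0,0.178,-0.003,0.27,0,0,0,0.178,-0.003,0.3,0,0,0]

```text
t: 20.9
ee_pos: [630.5, -262.2, 34.7]
tool_rot: [0.001, 0.709, -0.705, -0.002]
ft_force: [-0.6, 0.9, 0.5]
grip_width: 87.8
gripper_force: 0.0
```

Call:
send_rows:
  deltas: [0,0,0,0,0,0,0,0,0,0,0,0,0,0,0,0,0,0,0,0,0,0,0,0,0,0,0,0,0,0,0,0,0,0,0,0,0,0,0,0,0,0,0,0,0,0,0,0]
  claw: 1
  squeeze: 20

```text
t: 21.57
ee_pos: [632.8, -262.4, 39.1]
tool_rot: [-0.0, 0.709, -0.705, 0.0]
ft_force: [0.6, -0.5, -0.2]
grip_width: 39.6
gripper_force: 0.0
```

Call:
send_rows:
  deltas: [0,0,0,0,0,0,0,0,0,0,0,0,0,0,0,0,0,0,0,0,0,0,0,0,0,0,0,0,0,0,0,0,0,0,0,0,0,0,0,0,0,0,0,0,0,0,0,0]

```text
t: 22.23
ee_pos: [632.6, -262.4, 38.7]
tool_rot: [0.0, 0.709, -0.705, 0.0]
ft_force: [-0.6, 0.4, 2.3]
grip_width: 27.2
gripper_force: 20.0
```

Call:
send_rows:
  deltas: [0,0,-0.08,0,0,0,0,0,-0.16,0,0,0,-0.017,0.066,-0.16,0,0,0,-0.033,0.132,-0.16,0,0,0,-0.05,0.2,-0.16,0,0,0,-0.067,0.265,-0.16,0,0,0,-0.083,0.331,-0.16,0,0,0,-0.1,0.397,-0.16,0,0,0]

```text
t: 22.9
ee_pos: [432.0, -213.2, 118.2]
tool_rot: [0.0, 0.709, -0.705, -0.0]
ft_force: [1.1, -0.1, 0.4]
grip_width: 27.5
gripper_force: 20.0
```

Call:
send_rows:
  deltas: [0,0,0,0,0,0,0,0,0,0,0,0,0,0,0,0,0,0,0,0,0.04,0,0,0,0,0,0.08,0,0,0,0,0,0.08,0,0,0,0,0,0.08,0,0,0,0,0,0.08,0,0,0]

```text
t: 23.57
ee_pos: [434.8, -213.8, 79.0]
tool_rot: [0.0, 0.709, -0.705, 0.0]
ft_force: [0.1, -0.7, -0.8]
grip_width: 27.0
gripper_force: 20.0
```

Call:
send_rows:
  deltas: [-0.002,0,0.015,0,0,0,-0.002,0,0.03,0,0,0,-0.002,0,0.045,0,0,0,-0.002,0,0.06,0,0,0,-0.002,0,0.068,0,0,0,-0.002,0,0.068,0,0,0,-0.002,0,0.068,0,0,0,-0.002,0,0.068,0,0,0]

```text
t: 24.23
ee_pos: [433.7, -212.5, 44.3]
tool_rot: [0.0, 0.709, -0.705, -0.0]
ft_force: [1.4, 0.1, -0.5]
grip_width: 27.2
gripper_force: 20.0
```

Call:
send_rows:
  deltas: [0,0,0,0,0,0,0,0,0,0,0,0,0,0,0,0,0,0,0,0,0,0,0,0,0,0,0,0,0,0,0,0,0,0,0,0,0,0,0,0,0,0,0,0,0,0,0,0]
  claw: -1

```text
t: 24.9
ee_pos: [433.8, -212.6, 44.6]
tool_rot: [-0.0, 0.709, -0.705, 0.0]
ft_force: [-1.1, -0.3, 0.5]
grip_width: 74.7
gripper_force: 0.0
```

Call:
send_rows:
  deltas: [0,0,-0.05,0,0,0,0,0,-0.12,0,0,0,0,0,-0.2,0,0,0,0,0,-0.28,0,0,0,0,0,-0.34,0,0,0,0,0,-0.4,0,0,0,0,0,-0.4,0,0,0,0,0,-0.4,0,0,0]

```text
t: 25.57
ee_pos: [434.7, -212.6, 246.4]
tool_rot: [-0.001, 0.709, -0.705, 0.002]
ft_force: [-0.9, -0.4, -1.1]
grip_width: 87.7
gripper_force: 0.0
```

Run:
```python
from w import *
print(r.get_state()["ee_pos"])
for n in("scene","side"):
    s=vision.snapshot(n); W=cloud(s)
    if n=="side": cv2.imwrite("pics/s3.png",cv2.resize(s["color"][150:400,210:450],None,fx=2.4,fy=2.4,interpolation=2))
    for k,p,h in(("yellow",(455,184),62),("redb",(486,79),111),("redpot",(436,-103),68),("amber",(434,-213),96),("white",(634,43),56),("sky",(616,-53),120)):
        m=(np.hypot(W[...,0]-p[0],W[...,1]-p[1])<32)&(W[...,2]>h-12)&(W[...,2]<h+15); t=W[m]
        if len(t): print(n,k,"top",np.percentile(t[:,2],98).round(1),((t.min(0)+t.max(0))/2)[:2].round(1))
```

```text
[ 434.65312332 -212.61518026  246.42778465]
scene yellow top 64.6 [454.6 182.6]
scene redb top 113.5 [485.4  78.2]
scene redpot top 70.6 [ 436.7 -104.1]
scene amber top 98.3 [ 433.1 -213.7]
scene white top 58.9 [635.   40.5]
scene sky top 121.6 [613.3 -54.7]
side yellow top 65.5 [451.8 182.9]
side redb top 113.0 [474.4  81.9]
side redpot top 70.9 [ 433.6 -102.6]
side amber top 99.6 [ 430.9 -212.6]
side white top 59.5 [633.1  41.3]
side sky top 123.0 [614.8 -53.6]
```

View pics/s3.png

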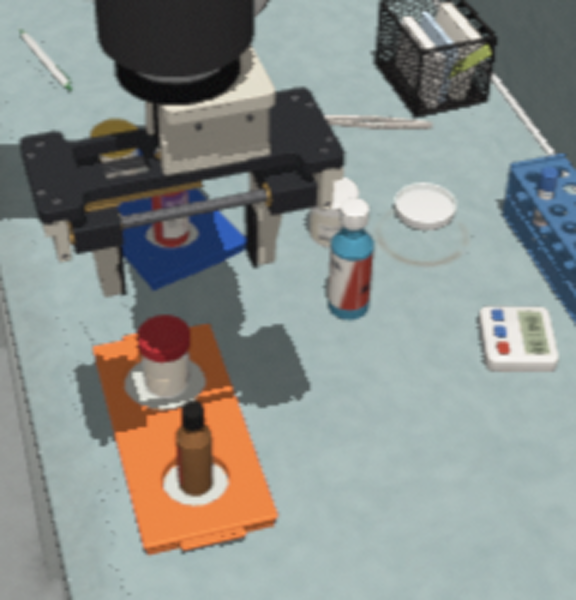

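All four sit upright in their recesses, with tops about 6 mm above the worktop readings. The white pot and sky-blue bottle are unmoved. Handing in.

```bash
python3 -c "
from workcell import r
print(r.job_done())"
```

```text
the job is handed in; nothing more can be done
None
```

Both kits are made up and the job is handed in: all four items stand upright and fully down in their recesses, in about 26 s of robot time, with the white-capped pot and sky-blue bottle left in place.

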